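# Seat and tug-test a letter-tray riser

### The arm

A 7-joint arm with a two-finger parallel gripper is mounted at the origin on the work surface. World frame = base frame: x ahead of the robot, y to its left, z up, the work surface at z = 0. Lengths are in m, angles in rad, forces in N, time in s.
With the tool pointing down it reaches from about 0.35 to 0.9 m from the base axis. Payload 8.1 kg.
Tool frame: the origin (TCP) lies where the fingers leave the gripper's body, on its centre line; the fingertips stand 66 mm ahead of it and the grasp point (between the pads) lies 47 mm ahead of it (arm.tip_reach is the distance from the TCP to the fingertips, in m); z points along the fingers, y is the direction in which the jaws open and shut (so a half turn about z gives the same grasp; the last joint's range is limited). The gripper opens to 92 mm and grips with 3 to 60 N. Pads are 19 mm wide; open, the fingers measure 130 mm over their backs; the gripper's body (75 mm by 190 mm) begins 47 mm behind the grasp point.
Start: joints at [1.198, 0.434, 0.025, 1.573, -0.012, 1.134, -0.075], TCP at [0.167, -0.602, 0.292] pointing down, gripper open.
Joint ranges: [-2.62, 2.62], [-0.44, 2.09], [-1.27, 1.32], [0.08, 2.57], [-1.32, 4.46], [0.12, 2], [-2.74, 2.74]. Speed limits (rad/s): [2.22, 2.22, 3.01, 3.01, 3.14, 3.14, 3.14].

### API

Orientations are given as a rotation vector (axis times angle).
In Python, from cell import arm gives the robot as it stands.
- The arm moves only by the tool carry_out, never from a script. Its argument "plan" is a list of rows, each a list of 5 numbers: the shift along the world's x, y, z in cm, then the turn about the world's z in rad, then the finger opening in cm, from 0 to 9.18. In form: [[tx, ty, tz, spin, fingers], ...]. A call has 1 to 20 rows; each row is the pose to reach, as a shift and turn from the pose measured when the call began; what a row does not reach only later rows make up. A row lasts 1/10 s, in which the tool goes at most 50 mm and 8.59 degrees, less where a joint would pass 70% of its speed; a pose out of reach is approached as far as the arm can. A call with a gripper value outside its range is refused whole. The fingers move at their own pace and stop on an object; "squeeze" is the grip in N (left out, the last holds). Time passes only in rows, so rows that repeat a pose let the fingers close. It gives the time, the measured TCP pose, the force and the opening at its end, in the units of the state.
- arm.observe(): the state, without advancing time (a new reading comes with each control period).
- arm.get_image(name): name is "scene" or "top"; returns (picture, depth): 420x560x3 uint8, red, green, blue; 420x560 float32, m along the optical axis (not along the pixel's ray), 0 where there is no reading.
- arm.get_calibration(name): a dict with "intrinsics" (3x3 intrinsics, pixels), "rvec" (rotation vector, rad) and "tvec" (3), from world to camera coordinates, as OpenCV has them. Camera axes: x right, y down, z forward; pixel columns grow to the right and rows downward; lengths in m; the calibration is good to about 2 mm. A picture is of the moment at which its call begins. get_calibration takes no time and is no camera call.
- arm.sign_off(): hands the job in, once; it reports no verdict.
The state is a dict: "clock": time; "joints": joint angles; "dq": joint speeds; "joint_efforts": joint torques, N m; "position": TCP position; "ee_rot": TCP orientation; "force": force on the tool from outside, world axes, zero at the start; "ft_torque": the same for the moment, N m; "width": opening from 0.0 (shut) to 1.0 (fully open).
Only numpy, scipy, OpenCV 4.12 (cv2) and the standard library are available. Lean on these libraries where they do the work, as an engineer would, in place of code of your own. Each camera call takes 0.05 s, during which the arm holds its last target. There are 200 camera calls.

### The job

One of the four push-fit riser posts on the desk letter tray is standing proud of its socket. Push it straight down until it is fully home, pressing with no more than 25 N, then grip it and tug it upward with a steady 8 N or so for about a second to confirm that it holds, never pulling harder than 12 N. Let go and leave it fully home, without disturbing the water bottle, the mouse or the notebook.

Things in the scene. Friction and masses are not known exactly. Their poses are not given: they have to be found in the camera images.
- riser_top (a point): tip centre of the proud riser: grey plastic upright post, round shaft 16 mm wide, at the foot a collar 24 mm wide and 4 mm thick, at the top a 6 mm nub tapering to 11 mm. The tip is 64 mm above the collar's underside; the shaft to grip runs from 6 to 60 mm below the tip. Home, the tip stands 94 mm over the desk, level with the other three; at the start 8 to 14 mm higher. It slides only vertically.
- riser (a joint): how far that riser is out of its socket (m, up positive): 0 = fully home, collar resting on the socket's rim at a hard stop; 8 to 14 mm at the start. The fit is tight: it slides, either way, only against about 13 N of friction, stays where it is left, and holds at any lesser force.
- bush (a joint): vertical give of the rubber-mounted bush that carries the riser (m, up positive, 0 unloaded). Springy, 8 N per mm: lifts 1 mm under an 8 N tug (0.63 mm at 5 N, 1.38 mm at 11 N, 1.5 mm at 12 N), sinks 3.1 mm under a 25 N push; the riser rides along. The reading is too noisy to set the tug by: the force at the hand tells it.
- socket_rim (a point): centre of the rim of that riser's socket, 30 mm over the desk, on the riser's axis; the socket is a black boss 38 mm in diameter.
- tray: black metal letter tray 190 x 260 mm (x, y) fixed to the desk, walls 37 mm high, sheets of paper in it. Origin at its centre on the desk, z up. Four sockets near its corners, at x +-75 mm, y +-110 mm in its frame, each with a riser; any one of them may be the proud one.
- corner_b: one of the three other sockets with its riser already home, fixed: same post, its tip 94 mm over the desk. Origin on the desk under the post.
- corner_c: another of the three seated risers, as corner_b.
- corner_d: another of the three seated risers, as corner_b.
- water: water bottle, 60 mm in diameter, 190 mm tall, standing beside the tray; leave alone. Origin under its centre.
- mouse: black computer mouse, 110 x 60 x 34 mm, on the desk on the other side of the tray; leave alone. Origin under its centre.
- notebook: blue notebook, 130 x 190 x 16 mm, lying beyond the tray; leave alone. Origin under its centre.
Things that resemble listed ones, but are neither listed nor needed, are in the scene too. What is shaped like the part that bears riser_top but green or purple is not meant.

How it is judged:
On the way, in this order (a step that is already met when the one before it is completed fails the run):
1. the proud riser is pressed fully home (out by less than 1.5 mm) (value of joint riser below 0.0015 m), for 0.2 s.
2. the riser, still home, is tugged upward with 5 to 11 N, held for 0.5 s (value of joint riser below 0.0015 m and value of joint bush between 0.000625 and 0.001375 m), for 0.5 s.
At the end, for the whole second after the job is handed in: The riser is fully home (out by less than 1.5 mm), its bush unloaded (within 0.3 mm of rest), nothing on the desk moving (value of joint riser below 0.0015 m and value of joint bush between -0.0003 and 0.0003 m and linear speed of each of water, mouse, notebook below 0.02 m/s); the robot touches nothing.
It fails at once if the riser is pulled upward with more than 12 N (value of joint bush above 0.0015 m).
It fails at once if the riser is pressed down with more than 25 N (value of joint bush below -0.003125 m).
It fails at once if the water bottle is moved more than 15 mm or tipped (distance of water from where it was at the start of the episode above 0.015 m or angle between water's own z axis and vertical above 0.2 rad).
It fails at once if the mouse is moved more than 15 mm or tipped (distance of mouse from where it was at the start of the episode above 0.015 m or angle between mouse's own z axis and vertical above 0.2 rad).
It fails at once if the notebook is moved more than 15 mm or tipped (distance of notebook from where it was at the start of the episode above 0.015 m or angle between notebook's own z axis and vertical above 0.2 rad).
It also fails if it takes over 42 s, if anything falls off the work surface, if the arm or the gripper's body presses on something with over 40 N, if the wrist force passes 120 N, or if a joint passes its speed limit or range.

## Working session

There is one attempt and no reset: what is moved stays moved. The work goes in short steps, Python scripts to look and compute and a tool call to move; the robot and the scene stay as the last step left them, time stands still between calls to the robot, and variables do not carry over. Pictures are saved under pics/ and viewed, about 8 in all and at most 12, crops included, and the job is handed in when it is done.

Besides the shell and the picture viewer there is one more tool, called by a JSON object that holds its "op" and its "data", one argument or row to a line. carry_out: Moves the arm, as the interface text tells. Its arguments: {"type":"object","properties":{"plan":{"type":"array"},"squeeze":{"type":"number"}},"required":["plan"]}

```bash
mkdir -p pics; cat > h.py <<'E'
import numpy as np, cv2
from cell import arm
def cal(n):
    c=arm.get_calibration(n); R=cv2.Rodrigues(np.array(c["rvec"],float))[0]
    return np.array(c["intrinsics"],float),R,np.array(c["tvec"],float).ravel()
def px2w(n,u,v,d):
    K,R,t=cal(n); p=np.linalg.inv(K)@[u,v,1]*d; return R.T@(p-t)
def cloud(n,d):
    K,R,t=cal(n); v,u=np.mgrid[:d.shape[0],:d.shape[1]]
    p=np.stack([(u-K[0,2])/K[0,0]*d,(v-K[1,2])/K[1,1]*d,d],-1); return (p-t)@R
def proj(n,P):
    K,R,t=cal(n); q=K@(R@np.array(P,float)+t); return q[:2]/q[2]
E
python3 - <<'E'
from h import *
for n in("scene","top"):
    im,d=arm.get_image(n); cv2.imwrite(f"pics/{n}0.png",im[:,:,::-1]); np.savez(f"{n}0.npz",im=im,d=d)
    K,R,t=cal(n); print(n,K[0,0],-R.T@t,R[2])
o=arm.observe(); print({k:np.round(v,4) for k,v in o.items()})
E
```

```text
scene 405.3341852178555 [1.18885222 0.32069572 0.48847207] [-0.75549384 -0.3622262  -0.54591321]
top 432.07887391492676 [0.44952656 0.02897581 0.88153613] [ 0.21046255  0.02158642 -0.97736357]
{'clock': np.float64(0.1), 'joints': array([ 1.1984,  0.4351,  0.025 ,  1.574 , -0.0116,  1.1341, -0.0751]), 'dq': array([ 0.0011, -0.0028, -0.0009, -0.0018,  0.0012, -0.0014,  0.0004]), 'joint_efforts': array([ 3.40000e-03, -6.69127e+01,  9.88400e-01, -3.15150e+01,
       -6.04000e-02,  3.74000e-02,  1.00000e-04]), 'position': array([ 0.1664, -0.602 ,  0.2915]), 'ee_rot': array([-3.1116e+00, -4.2220e-01,  6.0000e-04]), 'force': array([ 0.0379, -0.0452,  0.8957]), 'ft_torque': array([ 0.052 ,  0.004 , -0.0312]), 'width': np.float64(1.0001)}
```

View pics/scene0.png

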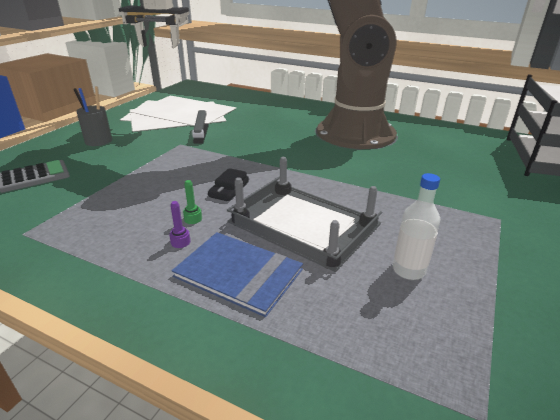

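View pics/top0.png

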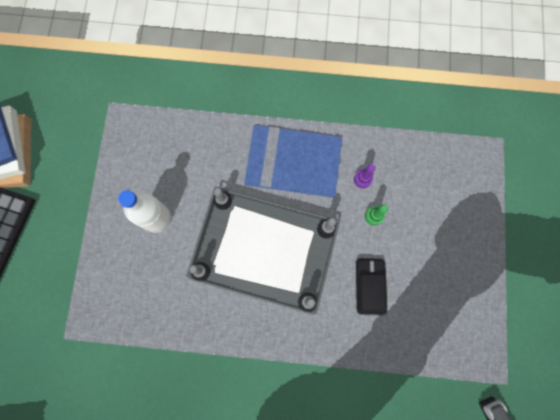

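The scene view shows four grey posts at tips of about (283,158), (238,180), (372,188) and (334,222), with the bottle at (415,235). In the top view the sockets are near (222,198), (329,227), (200,269) and (308,301), with the bottle at the left and the mouse at (371,286). Next I compare the tip heights.

```bash
python3 - <<'E'
from h import *
for n in("scene","top"):
    f=np.load(n+"0.npz"); P=cloud(n,f["d"]); im=f["im"].astype(int)
    sat=im.max(2)-im.min(2)
    m=(P[...,2]>.055)&(P[...,2]<.13)&(f["d"]>0)&(P[...,0]>.3)&(P[...,0]<.75)&(abs(P[...,1])<.35)&(sat<40)
    k,l,s,c=cv2.connectedComponentsWithStats(m.astype(np.uint8))
    for i in range(1,k):
        if s[i,4]<8: continue
        p=P[l==i]; zt=np.percentile(p[:,2],97); q=p[p[:,2]>p[:,2].max()-.012]
        print(n,c[i].round(),s[i,4],"zmax",p[:,2].max().round(4),zt.round(4),"xy",np.median(p[:,:2],0).round(4),"tip",q.mean(0).round(4), "px top",s[i,:2])
for n,u,v in(("top",371,286),("top",295,160)):
    print(px2w(n,u,v,np.load(n+"0.npz")["d"][v,u]).round(3))
# bigger crops
im=np.load("scene0.npz")["im"][:,:,::-1]
cv2.imwrite("pics/s1.png",cv2.resize(im[145:275,215:395],None,fx=4.4,fy=4.4,interpolation=cv2.INTER_CUBIC))
E
```

```text
scene [283. 166.] 125 zmax 0.0975 0.0962 xy [ 0.4512 -0.0347] tip [ 0.4498 -0.0361  0.0918] px top [280 157]
scene [239. 190.] 193 zmax 0.1076 0.1068 xy [ 0.599  -0.0603] tip [ 0.5971 -0.0616  0.1024] px top [235 178]
scene [372. 196.] 161 zmax 0.0971 0.0961 xy [0.4902 0.1802] tip [0.4883 0.1797 0.0919] px top [367 186]
scene [417. 234.] 1510 zmax 0.13 0.1284 xy [0.6082 0.2871] tip [0.6021 0.2864 0.1241] px top [397 206]
scene [334. 231.] 203 zmax 0.0968 0.0959 xy [0.6375 0.1543] tip [0.6354 0.1537 0.0917] px top [329 220]
top [218. 193.] 94 zmax 0.0968 0.0963 xy [0.6293 0.1514] tip [0.6308 0.1526 0.0928] px top [213 188]
top [149. 214.] 648 zmax 0.13 0.1293 xy [0.5707 0.2648] tip [0.5774 0.2756 0.1245] px top [123 192]
top [330. 223.] 100 zmax 0.1089 0.108 xy [ 0.5901 -0.0611] tip [ 0.5926 -0.0623  0.104 ] px top [324 218]
top [194. 270.] 92 zmax 0.0996 0.098 xy [0.4837 0.1765] tip [0.4841 0.1787 0.0937] px top [189 265]
top [309. 302.] 74 zmax 0.0985 0.0977 xy [ 0.4462 -0.0352] tip [ 0.4461 -0.0365  0.0939] px top [305 298]
[ 0.488 -0.156  0.035]
[0.732 0.011 0.017]
```

View pics/s1.png

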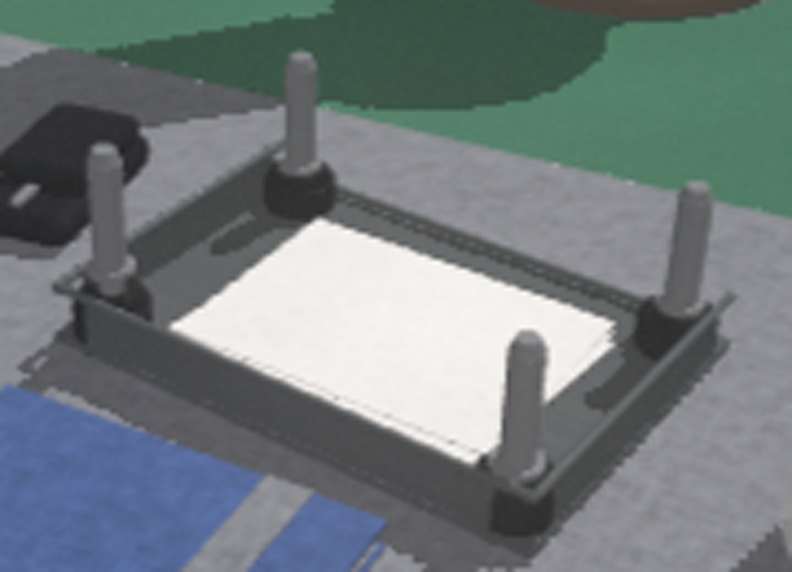

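The proud post is the one at about (0.594, -0.063): its tip is about 10 mm above the other three. This agrees with the parallelogram of the other tips, which gives (0.597, -0.062) before the surface offset. I'll go above it with the fingers shut.

{"op": "carry_out", "data": {
  "plan": [
    [3,4,0,0,0],
    [6,7.5,0,0,0],
    [9,11.3,0,0,0],
    [12,15,0,0,0],
    [15,19,0,0,0],
    [18,22.6,0,0,0],
    [21,26.4,0,0,0],
    [24,30,0,0,0],
    [27,34,0,0,0],
    [30,37.7,0,0,0],
    [33,41.5,0,0,0],
    [36,45.3,0,0,0],
    [39,49,0,0,0],
    [42,53,-2,0,0],
    [42.8,53.8,-5,0,0],
    [42.8,53.8,-7,0,0],
    [42.8,53.8,-7,0,0],
    [42.8,53.8,-7,0,0],
    [42.8,53.8,-7,0,0],
    [42.8,53.8,-7,0,0]
  ],
  "squeeze": 40
}}

```text
clock: 2.1
position: [0.5949, -0.0647, 0.223]
ee_rot: [-3.113, -0.421, -0.003]
force: [0.1, -0.6, -0.5]
width: 0.002
```

```bash
python3 - <<'E'
from h import *
im,d=arm.get_image("scene"); np.savez("scene1.npz",im=im,d=d)
o=arm.observe(); p=o["position"]; print(p,o["force"])
u,v=proj("scene",p-[0,0,.066]); print("tips px",u,v,"riser tip px",proj("scene",[.594,-.0635,.1045]))
x0,y0=180,95
c=cv2.resize(im[y0:y0+140,x0:x0+140,::-1],None,fx=4.2,fy=4.2,interpolation=cv2.INTER_CUBIC)
cv2.imwrite("pics/s2.png",c)
E
```

```text
[ 0.5948239  -0.06457759  0.2228374 ] [ 0.14629951 -0.5040719   0.39226674]
tips px 236.3231869479895 155.35121287783545 riser tip px [238.36741278 179.58023866]
```

View pics/s2.png

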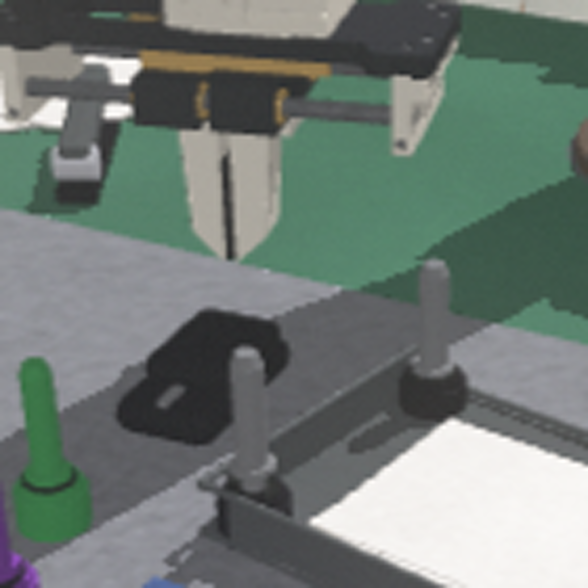

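The shut fingertips at about (235,157) line up with the post's axis, which passes from (238,178) at the tip to (242,207) at the collar. I'll descend to just above the tip.

{"op": "carry_out", "data": {
  "plan": [
    [0,0.1,-1,0,0],
    [0,0.1,-2,0,0],
    [0,0.1,-3,0,0],
    [0,0.1,-4,0,0],
    [0,0.1,-4.5,0,0],
    [0,0.1,-4.7,0,0],
    [0,0.1,-4.7,0,0],
    [0,0.1,-4.7,0,0]
  ]
}}

```text
clock: 2.95
position: [0.5951, -0.0635, 0.1761]
ee_rot: [-3.113, -0.421, -0.003]
force: [0.0, 0.1, 0.7]
width: 0.005
```

{"op": "carry_out", "data": {
  "plan": [
    [0,0,-0.1,0,0],
    [0,0,-0.2,0,0],
    [0,0,-0.3,0,0],
    [0,0,-0.4,0,0],
    [0,0,-0.5,0,0],
    [0,0,-0.6,0,0],
    [0,0,-0.6,0,0]
  ]
}}

```text
clock: 3.65
position: [0.5952, -0.0636, 0.1703]
ee_rot: [-3.113, -0.421, -0.004]
force: [-0.9, 0.7, 3.3]
width: 0.004
```

{"op": "carry_out", "data": {
  "plan": [
    [0,0,-0.05,0,0],
    [0,0,-0.1,0,0],
    [0,0,-0.15,0,0],
    [0,0,-0.2,0,0],
    [0,0,-0.25,0,0],
    [0,0,-0.3,0,0],
    [0,0,-0.3,0,0]
  ]
}}

```text
clock: 4.35
position: [0.5956, -0.0635, 0.1684]
ee_rot: [-3.113, -0.421, -0.006]
force: [-3.1, 0.6, 12.1]
width: 0.001
```

{"op": "carry_out", "data": {
  "plan": [
    [0,0,-0.1,0,0],
    [0,0,-0.15,0,0],
    [0,0,-0.2,0,0],
    [0,0,-0.25,0,0],
    [0,0,-0.3,0,0],
    [0,0,-0.35,0,0],
    [0,0,-0.4,0,0],
    [0,0,-0.4,0,0]
  ]
}}

```text
clock: 5.15
position: [0.5957, -0.0635, 0.1655]
ee_rot: [-3.113, -0.421, -0.007]
force: [-4.0, 0.4, 12.1]
width: 0.004
```

{"op": "carry_out", "data": {
  "plan": [
    [0,0,-0.1,0,0],
    [0,0,-0.15,0,0],
    [0,0,-0.2,0,0],
    [0,0,-0.25,0,0],
    [0,0,-0.3,0,0],
    [0,0,-0.35,0,0],
    [0,0,-0.4,0,0],
    [0,0,-0.45,0,0],
    [0,0,-0.5,0,0],
    [0,0,-0.55,0,0],
    [0,0,-0.55,0,0]
  ]
}}

```text
clock: 6.25
position: [0.5957, -0.0635, 0.1609]
ee_rot: [3.113, 0.421, 0.008]
force: [-4.9, -0.3, 12.4]
width: 0.003
```

{"op": "carry_out", "data": {
  "plan": [
    [0,0,-0.1,0,0],
    [0,0,-0.15,0,0],
    [0,0,-0.2,0,0],
    [0,0,-0.25,0,0],
    [0,0,-0.3,0,0],
    [0,0,-0.35,0,0],
    [0,0,-0.35,0,0]
  ]
}}

```text
clock: 6.95
position: [0.5956, -0.0635, 0.1583]
ee_rot: [3.113, 0.421, 0.008]
force: [-3.6, -0.7, 12.2]
width: -0.001
```

{"op": "carry_out", "data": {
  "plan": [
    [0,0,-0.1,0,0],
    [0,0,-0.14,0,0],
    [0,0,-0.18,0,0],
    [0,0,-0.22,0,0],
    [0,0,-0.22,0,0]
  ]
}}

```text
clock: 7.45
position: [0.5957, -0.0635, 0.1575]
ee_rot: [3.112, 0.421, 0.009]
force: [-6.6, -1.1, 16.2]
width: -0.002
```

Force is now rising above the 13 N of friction, so the hard stop has been reached. I'll push a little further to confirm.

{"op": "carry_out", "data": {
  "plan": [
    [0,0,-0.12,0,0],
    [0,0,-0.16,0,0],
    [0,0,-0.2,0,0],
    [0,0,-0.2,0,0],
    [0,0,-0.2,0,0]
  ]
}}

```text
clock: 7.95
position: [0.5959, -0.0635, 0.1572]
ee_rot: [3.112, 0.42, 0.011]
force: [-7.1, 0.7, 18.3]
width: 0.004
```

{"op": "carry_out", "data": {
  "plan": [
    [0,0,0.3,0,0],
    [-0.1,0,1.5,0,0],
    [-0.1,0,3,0,0],
    [-0.1,0,3,0,4.5],
    [-0.1,0,3,0,4.5],
    [-0.1,0,3,0,4.5],
    [-0.1,0,3,0,4.5],
    [-0.1,0,3,0,4.5],
    [-0.1,0,3,0,4.5]
  ]
}}

```text
clock: 8.85
position: [0.5947, -0.0634, 0.1869]
ee_rot: [3.112, 0.42, 0.01]
force: [-0.6, -0.9, -0.5]
width: 0.466
```

```bash
python3 - <<'E'
from h import *
im,d=arm.get_image("scene")
o=arm.observe(); print(o["position"],o["force"],o["width"],o["clock"])
P=cloud("scene",d); sat=im.astype(int).max(2)-im.astype(int).min(2)
for a,b,c,e in((.54,.64,-.1,-.03),(.42,.47,-.07,0),(.46,.51,.15,.21),(.61,.66,.13,.18)):
    m=(P[...,0]>a)&(P[...,0]<b)&(P[...,1]>c)&(P[...,1]<e)&(P[...,2]>.05)&(P[...,2]<.113)&(sat<40)
    p=P[m]; q=p[p[:,2]>p[:,2].max()-.012]; print(p[:,2].max().round(4),q.mean(0).round(4))
cv2.imwrite("pics/s3.png",cv2.resize(im[95:235,180:320,::-1],None,fx=4.2,fy=4.2,interpolation=cv2.INTER_CUBIC))
E
```

```text
[ 0.59480264 -0.06342717  0.1869522 ] [-0.22876008  0.52774021 -1.05358911] 0.47925254227039193 8.9
0.0966 [ 0.5972 -0.0621  0.0913]
0.0976 [ 0.4497 -0.0357  0.092 ]
0.0972 [0.4884 0.1798 0.092 ]
0.0968 [0.6355 0.1536 0.0918]
```

View pics/s3.png

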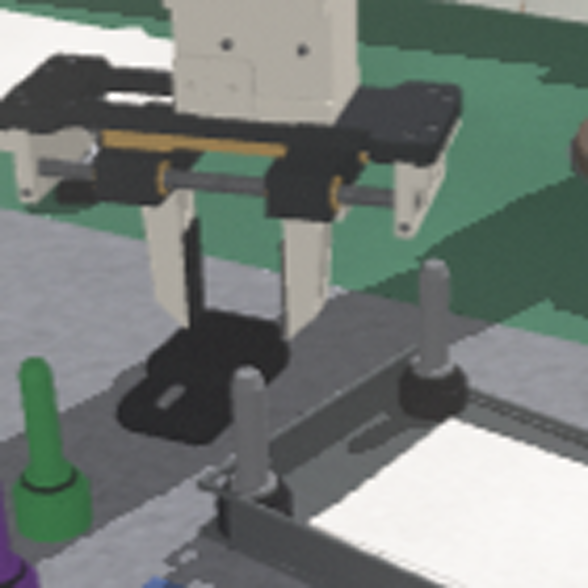

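The post is home and level with the other three (tip z 0.0966 against 0.0968–0.0976), and the open fingers straddle it. I'll lower and grip.

{"op": "carry_out", "data": {
  "plan": [
    [0,0,-1,0,4.5],
    [0,0,-2,0,4.5],
    [0,0,-3,0,4.5],
    [0,0,-4,0,4.5],
    [0,0,-5,0,4.5],
    [0,0,-6,0,4.5],
    [0,0,-6.6,0,4.5],
    [0,0,-6.6,0,4.5],
    [0,0,-6.6,0,4.5]
  ]
}}

```text
clock: 9.8
position: [0.5949, -0.0634, 0.121]
ee_rot: [3.112, 0.42, 0.01]
force: [0.0, -0.2, -0.2]
width: 0.49
```

{"op": "carry_out", "data": {
  "plan": [
    [0,0,0,0,1.2],
    [0,0,0,0,1.2],
    [0,0,0,0,1.2],
    [0,0,0,0,1.2],
    [0,0,0,0,1.2],
    [0,0,0,0,1.2],
    [0,0,0,0,1.2],
    [0,0,0,0,1.2]
  ],
  "squeeze": 35
}}

```text
clock: 10.6
position: [0.595, -0.0635, 0.1211]
ee_rot: [3.112, 0.42, 0.011]
force: [1.0, -0.4, 1.1]
width: 0.166
```

{"op": "carry_out", "data": {
  "plan": [
    [0,0,0.03,0,1.2],
    [0,0,0.06,0,1.2],
    [0,0,0.09,0,1.2],
    [0,0,0.12,0,1.2],
    [0,0,0.12,0,1.2]
  ]
}}

```text
clock: 11.1
position: [0.5949, -0.0635, 0.122]
ee_rot: [3.112, 0.42, 0.01]
force: [2.9, -0.2, -6.1]
width: 0.164
```

```bash
python3 -c "
from h import *
for i in range(4):
    arm.get_image('top'); o=arm.observe(); print(o['clock'],o['position'].round(5),o['force'].round(2))"
```

```text
11.15 [ 0.59488 -0.06349  0.12197] [ 1.38 -0.05 -6.42]
11.2 [ 0.59491 -0.06347  0.12203] [ 2.25 -0.32 -6.43]
11.25 [ 0.59491 -0.06346  0.12203] [ 1.44 -0.12 -6.24]
11.3 [ 0.59489 -0.06345  0.12208] [ 3.19 -0.15 -7.05]
```

{"op": "carry_out", "data": {
  "plan": [
    [0,0,0.05,0,1.2],
    [0,0,0.05,0,1.2],
    [0,0,0.05,0,1.2],
    [0,0,0.05,0,1.2]
  ]
}}

```text
clock: 11.7
position: [0.5949, -0.0635, 0.1224]
ee_rot: [3.112, 0.42, 0.01]
force: [2.4, -0.8, -9.5]
width: 0.171
```

```bash
python3 -c "
from h import *
for i in range(8):
    arm.get_image('top'); o=arm.observe(); print(o['clock'],o['position'].round(5),o['force'].round(2))"
```

```text
11.75 [ 0.59486 -0.06349  0.12246] [ 3.35 -0.44 -8.63]
11.8 [ 0.59486 -0.06344  0.12249] [ 3.14 -0.88 -9.26]
11.85 [ 0.59487 -0.06349  0.12249] [ 3.06 -1.88 -8.65]
11.9 [ 0.59484 -0.06345  0.12247] [ 3.24 -0.15 -9.78]
11.95 [ 0.59487 -0.06344  0.1225 ] [ 3.11 -0.82 -9.04]
12.0 [ 0.59485 -0.06346  0.12251] [ 3.58 -0.09 -9.42]
12.05 [ 0.59487 -0.06348  0.12253] [ 3.73  0.27 -9.26]
12.1 [ 0.59485 -0.06343  0.12252] [ 2.99  0.12 -8.96]
```

The force is steady at about 9 N. I'll ease it towards 8 N and hold for about a second.

{"op": "carry_out", "data": {
  "plan": [
    [0,0,0.01,0,1.2],
    [0,0,0.01,0,1.2],
    [0,0,0.01,0,1.2],
    [0,0,0.01,0,1.2],
    [0,0,0.01,0,1.2],
    [0,0,0.01,0,1.2],
    [0,0,0.01,0,1.2],
    [0,0,0.01,0,1.2]
  ]
}}

```text
clock: 12.9
position: [0.5948, -0.0634, 0.1226]
ee_rot: [3.112, 0.42, 0.01]
force: [3.0, -0.7, -10.0]
width: 0.168
```

```bash
python3 -c "
from h import *
for i in range(3):
    arm.get_image('top'); o=arm.observe(); print(o['clock'],o['position'].round(5),o['force'].round(2))"
```

```text
12.95 [ 0.59486 -0.06346  0.12262] [  3.67  -0.22 -10.32]
13.0 [ 0.59482 -0.06343  0.1226 ] [  2.41  -0.37 -10.04]
13.05 [ 0.59481 -0.06348  0.12259] [  3.33  -0.62 -10.86]
```

The force has crept up to about 10 N, so I'll bring it down.

{"op": "carry_out", "data": {
  "plan": [
    [0,0,-0.04,0,1.2],
    [0,0,-0.04,0,1.2],
    [0,0,-0.04,0,1.2],
    [0,0,-0.04,0,1.2],
    [0,0,-0.04,0,1.2],
    [0,0,-0.04,0,1.2],
    [0,0,-0.04,0,1.2]
  ]
}}

```text
clock: 13.75
position: [0.5949, -0.0635, 0.1223]
ee_rot: [3.112, 0.42, 0.01]
force: [3.5, -0.2, -7.6]
width: 0.166
```

```bash
python3 -c "
from h import *
for i in range(8):
    arm.get_image('top'); o=arm.observe(); print(o['clock'],o['position'].round(5),o['force'].round(2))"
```

```text
13.8 [ 0.59489 -0.06346  0.12225] [ 2.24 -0.47 -8.16]
13.85 [ 0.59487 -0.06348  0.12225] [ 2.64 -0.03 -7.75]
13.9 [ 0.59487 -0.06346  0.12224] [ 2.98 -1.01 -7.11]
13.95 [ 0.59485 -0.06346  0.12222] [ 2.43  0.86 -8.01]
14.0 [ 0.59486 -0.06347  0.12224] [ 2.51 -0.31 -8.28]
14.05 [ 0.59488 -0.06346  0.12221] [ 2.35  0.07 -8.16]
14.1 [ 0.59489 -0.06347  0.12226] [ 3.62 -0.28 -7.37]
14.15 [ 0.59486 -0.06344  0.12223] [ 2.87  0.26 -7.46]
```

It has held a steady 7.8 N for about a second. Next I unload, open and lift away.

{"op": "carry_out", "data": {
  "plan": [
    [0,0,-0.05,0,1.2],
    [0,0,-0.1,0,1.2],
    [0,0,-0.1,0,1.2],
    [0,0,-0.1,0,4.5],
    [0,0,-0.1,0,4.5],
    [0,0,-0.1,0,4.5],
    [0,0,-0.1,0,4.5],
    [0,0,-0.1,0,4.5],
    [0,0,-0.1,0,4.5],
    [0,0,-0.1,0,4.5],
    [0,0,-0.1,0,4.5]
  ]
}}

```text
clock: 15.25
position: [0.5949, -0.0635, 0.1212]
ee_rot: [3.112, 0.42, 0.01]
force: [-0.4, -0.6, 0.6]
width: 0.491
```

{"op": "carry_out", "data": {
  "plan": [
    [0,0,1,0,4.5],
    [0,0,2.5,0,4.5],
    [0,0,4,0,4.5],
    [0,0,6,0,4.5],
    [0,0,8,0,4.5],
    [0,0,10,0,4.5],
    [0,0,12,0,4.5],
    [0,0,12,0,4.5],
    [0,0,12,0,4.5],
    [0,0,12,0,4.5]
  ]
}}

```text
clock: 16.25
position: [0.5944, -0.0635, 0.2406]
ee_rot: [3.112, 0.42, 0.008]
force: [-0.2, 0.3, -0.1]
width: 0.49
```

```bash
python3 - <<'E'
from h import *
im,d=arm.get_image("scene")
o=arm.observe(); print(o["position"],o["force"],o["width"],o["clock"])
P=cloud("scene",d); sat=im.astype(int).max(2)-im.astype(int).min(2)
for a,b,c,e in((.54,.64,-.1,-.03),(.42,.47,-.07,0),(.46,.51,.15,.21),(.61,.66,.13,.18)):
    m=(P[...,0]>a)&(P[...,0]<b)&(P[...,1]>c)&(P[...,1]<e)&(P[...,2]>.05)&(P[...,2]<.125)&(sat<40)
    p=P[m]; q=p[p[:,2]>p[:,2].max()-.012]; print(p[:,2].max().round(4),q.mean(0).round(4))
cv2.imwrite("pics/s4.png",im[:,:,::-1])
E
```

```text
[ 0.59431276 -0.06351774  0.24033177] [-0.35941382  0.03415735 -0.72038779] 0.48922955893963965 16.3
0.097 [ 0.5971 -0.0619  0.0915]
0.0971 [ 0.4499 -0.0358  0.0915]
0.0969 [0.4881 0.1796 0.0915]
0.0968 [0.6354 0.1538 0.0916]
```

View pics/s4.png

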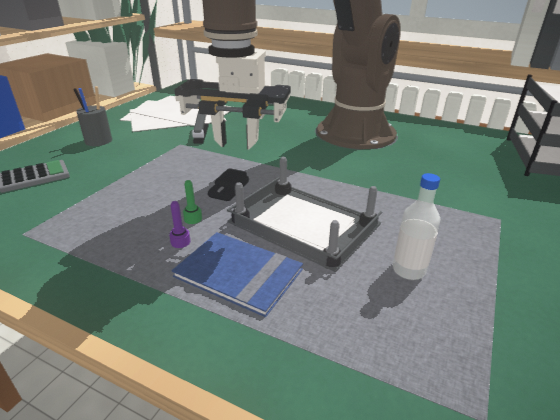

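The final picture shows the post at (239,184) level with the other three. The gripper is clear above it, and the bottle (415,235), mouse (229,184) and notebook (238,270) are where they were. I'll hand in.

```bash
python3 -c "
from cell import arm
print(arm.sign_off())"
```

```text
the job is handed in; nothing more can be done
None
```

The proud riser, at about (0.595, -0.063), is pressed fully home, tug-tested and released, and I handed the job in at about 16.3 s.

- **Press:** I pushed it down with the fingers shut. It slid at about 12 N, then the force rose to 16.2 N and 18.3 N against the hard stop. The highest vertical force I read was 18.3 N, under the 25 N limit.
- **Tug:** I gripped the shaft and pulled upward, first at about 6.5 N, then about 9 N. While I held it, the pull crept up to about 10.3 N, with one reading of 10.9 N. That is above the 8 N or so asked for, but every reading stayed below 12 N. I eased it down and held about 7.8 N for roughly a second. The riser held.
- **Last checks:**
  - After release, the riser's tip measured 97.0 mm, against 96.8–97.1 mm for the other three. All four read about 3 mm above the nominal 94 mm, a shared camera offset.
  - The gripper is open and clear above the post, and the wrist force is near zero.
  - In the last picture the bottle, mouse and notebook look unmoved; I checked those by eye only.

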